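# Serve one box from the spring-slide dispenser

### The arm

A 6-joint arm with a two-finger parallel gripper is mounted at the origin on a cart in front of the work surface, level with it; the furniture and walls round the work are solid. World frame = base frame: x ahead of the robot, y to its left, z up, the work surface at z = 0. Lengths are in mm, angles in rad, forces in N, time in s.
With the tool pointing down it reaches from about 400 to 925 mm from the base axis. Payload 12.5 kg.
Tool frame: the origin (TCP) lies midway between the tips of the shut fingers; the grasp point (between the pads) lies 19 mm behind it; z points along the fingers, y is the line along which they close (so a half turn about z gives the same grasp; the last joint's range is limited). The gripper opens to 95 mm and grips with 3 to 60 N. Pads are 20 mm wide; open, the fingers measure 119 mm over their backs; the gripper's body (75 mm by 180 mm) begins 59 mm behind the grasp point.
Start: joints at [-1.208, 0.491, 1.559, -0, 1.092, -0.106], TCP at [282.409, -557.577, 214.661] pointing down, gripper open.
Joint ranges: [-3.1, 3.1], [-0.84, 2.19], [0.05, 2.79], [-1.13, 4.28], [0.06, 2.93], [-2.69, 2.69]. Speed limits (rad/s): [2.22, 2.22, 2.79, 3.14, 3.14, 3.14].

### API

Orientations are given as [roll, pitch, yaw] about the fixed x, y, z axes, in that order (R = Rz(yaw) Ry(pitch) Rx(roll)).
In Python, from cell import env gives the robot as it stands.
- The arm moves only by the tool carry_out, never from a script. Its argument "series" is a list of rows, each a list of 4 numbers: the shift along the world's x, y, z normalised to -1 to 1, where 1 is 5 cm, then the turn about the world's z normalised to -1 to 1, where 1 is 6 degrees. In form: [[x, y, z, turn], ...]. A call has exactly 5 rows; each row shifts and turns the commanded pose from where the row before left it; what a row does not reach is not made up. A row lasts 1/10 s, in which the tool goes at most 50 mm and 8.59 degrees, less where a joint would pass 70% of its speed; a pose out of reach is approached as far as the arm can. A call with a number of a shift or a turn outside -1 to 1 is refused whole. A call with a gripper value outside its range is refused whole. "fingers" is the closure, from -1 (fully open) to 1 (shut), set as the call begins (left out, the last holds). The fingers move at their own pace and stop on an object; the grip force is fixed at half the most. Time passes only in rows, so rows that do not move let the fingers close, or fill a call up. It gives the time, the measured TCP pose, the force, the opening and the grip force at its end, in the units of the state.
- env.state(): the state, without advancing time (a new reading comes with each control period).
- env.read_camera(name): name is "side" or "top"; returns the picture (420x560x3 uint8, red, green, blue); there is no depth.
- env.calibration(name): a dict with "K" (3x3 intrinsics, pixels), "pose" (4x4, takes a point from camera to world coordinates). Camera axes: x right, y down, z forward; pixel columns grow to the right and rows downward; lengths in mm; the calibration is good to about 2 mm. A picture is of the moment at which its call begins. calibration takes no time and is no camera call.
- env.job_done(): hands the job in; it is judged then, once.
Trained networks look in the newest picture that a camera, given by its name, has taken for a name from the list of things; names that differ only in an ending like _2 or _b are one class to them, and where a whole thing is asked for, a point or a joint stands for the part that bears it (a point fixed in the world has none). Each returns a list of dicts, best first, with "conf" (0 to 1); they miss things now and then, are a little off and sometimes report something else, mostly with a low value. They report only what shows in the picture. A call takes as long as a camera call. They do not tell look-alikes from the thing itself.
- env.look_for(camera, label): "position" ([row, column] as shares, 0 to 1, of the picture: columns of its width, rows of its height, amid what is visible of it).
The state is a dict: "t": time; "joints": joint angles; "qvel": joint speeds; "tau": joint torques, N m; "eef_pos": TCP position; "tcp_rot": TCP orientation; "ft_force": force on the tool from outside, world axes, zero at the start; "moment": the same for the moment, N m; "opening": opening from 0.0 (shut) to 1.0 (fully open); "grip_force": force on a finger pad.
Only numpy, scipy, OpenCV 4.12 (cv2) and the standard library are available. Lean on these libraries where they do the work, as an engineer would, in place of code of your own. Each camera call takes 0.05 s, during which the arm holds its last target. There are 200 camera calls.

### The job

A customer wants one box of cough tablets. Pull the red knob of the dispenser back to its stop so that the lowest box drops, let the spring bring the slide fully home again so that it pushes that box out onto the landing at the other end, then lay the box flat inside the black change tray. Leave the other three boxes in the dispenser and do not disturb the other things on the counter.

Things in the scene. Friction and masses are not known exactly. Their poses are not given: they have to be found in the camera images.
- dispenser: grey pack dispenser screwed to the counter, 56 mm wide, 94 over its ears. Origin on the counter under the middle of the upright clear magazine (own x +-43, y +-27, walls to z = 96 mm, boxes 14 mm above them at the start). Own +x: delivery end, a tongue 36 wide, top z = 12, to x = 155, end lip to z = 21. Own -x: pull side, a low channel (top z = 40) with the knob's slot, to x = -207 mm. z up
- feed_slide (a joint): sprung slide of the dispenser: 0 = home (pushed by its spring towards the delivery end), 0.097 m = pulled back to its stop; the spring pulls with 3 N at home to 8 N at the stop, damped. At the stop the lowest box falls in front of its pusher bar; on the way home the bar pushes that box out
- feed_knob (a point): centre of the red upright knob on the slide (27 mm diameter, 40 mm tall, grip it from above; this point is 70 mm above the counter, the knob's top 20 mm higher). It moves with the slide along the dispenser's own -x; at home at own x = -85 mm, 42 mm behind the magazine
- landing (a point): where the middle of a delivered box lies: on the tongue's top (z = 12 mm), own x = 92 mm of the dispenser; the box overhangs the tongue by 4 mm on either side, its 75 mm length along the dispenser's own x
- box1: the lowest box of the stack, the one the slide delivers: white carton with red printing, 45 x 75 x 20 mm, about 30 g, origin at the centre of its underside, z up, its 75 mm length along its own y
- box1_center (a point): centre of box1, 10 mm above its underside
- box2_center (a point): centre of the second box in the magazine, the same kind of carton; stays in the magazine
- box3_center (a point): centre of the third box in the magazine, the same kind of carton; stays in the magazine
- box4_center (a point): centre of the top box in the magazine, the same kind of carton; stays in the magazine
- change_tray: black change tray, loose, 130 x 200 mm with a rim 20 mm high; origin at the centre of its underside, its 200 mm length along its own y; inner floor 3 mm above the counter
- phone: mobile phone lying flat, 149 x 71 x 9 mm, bystander, origin at the centre of its underside
- calculator: desk calculator lying flat, 118 x 76 x 14 mm, bystander, origin at the centre of its underside
- tape_roll: brown packing tape roll lying flat, 104 mm diameter, 48 mm high, bystander, origin at the centre of its underside
- stapler: red stapler, 128 x 34 x 42 mm, bystander, origin at the centre of its underside
Not all that is in view belongs to the job. Leave any blue or pink look-alike of the part that bears box4_center alone.

How it is judged:
By the outcome, as a careful person would: the job done as asked, in the order asked, and still so for the second after the job is handed in, with the robot touching nothing.
It also fails if it takes over 48 s, if anything falls off the work surface, if the arm or the gripper's body presses on something with over 40 N, if the wrist force passes 120 N, or if a joint passes its speed limit or range.

## Working session

There is one attempt and no reset: what is moved stays moved. The work goes in short steps, Python scripts to look and compute and a tool call to move; the robot and the scene stay as the last step left them, time stands still between calls to the robot, and variables do not carry over. Pictures are saved under pics/ and viewed, at most 10 in all, crops included, and the job is handed in when it is done.

Besides the shell and the picture viewer there is one more tool, called after "Call:" in YAML: its name, and indented under it one key for each argument. carry_out: Moves the arm, as the interface text tells. Its arguments: {"type":"object","properties":{"series":{"type":"array","items":{"type":"array","items":{"type":"number","minimum":-1,"maximum":1}}},"fingers":{"type":"number"}},"required":["series"]}

```bash
mkdir -p pics; python3 - <<'E'
from cell import env
import cv2,json
for c in("side","top"):
    im=env.read_camera(c); cv2.imwrite(f"pics/{c}0.png",im[:,:,::-1])
    k=env.calibration(c); print(c,k["K"],k["pose"])
    for n in ["feed_knob","box1_center","box4_center","change_tray","dispenser","landing","phone","calculator","tape_roll","stapler"]:
        print(n,[(round(d["position"][1]*560),round(d["position"][0]*420),round(d["conf"],2)) for d in env.look_for(c,n)][:3])
print(env.state())
E
```

```text
side [[458.43186491   0.         276.21367959]
 [  0.         458.43186491 205.85234996]
 [  0.           0.           1.        ]] [[-9.78032422e-01 -9.24764806e-02  1.86817244e-01  3.40889875e+02]
 [-2.08162395e-01  3.85989997e-01 -8.98710265e-01  9.12227774e+02]
 [ 1.09999751e-02 -9.17856101e-01 -3.96760857e-01  5.34968469e+02]
 [ 0.00000000e+00  0.00000000e+00  0.00000000e+00  1.00000000e+00]]
feed_knob [(285, 225, 0.7)]
box1_center []
box4_center [(235, 266, 0.85), (294, 195, 0.73), (320, 257, 0.56)]
change_tray [(255, 308, 0.78)]
dispenser [(303, 215, 0.88)]
landing [(303, 210, 0.85)]
phone [(258, 207, 0.63)]
calculator []
tape_roll [(180, 298, 0.84)]
stapler [(269, 183, 0.84), (300, 213, 0.61)]
top [[523.53460343   0.         287.35116299]
 [  0.         523.53460343 206.31162036]
 [  0.           0.           1.        ]] [[ 2.48746991e-02 -9.90201183e-01  1.37414942e-01  4.02761225e+02]
 [-9.99681828e-01 -2.52134376e-02 -7.24747363e-04 -1.25618067e+02]
 [ 4.18234876e-03 -1.37353192e-01 -9.90513306e-01  1.31911313e+03]
 [ 0.00000000e+00  0.00000000e+00  0.00000000e+00  1.0000
[... 319 characters left out ...]
11, 184, 0.68), (298, 231, 0.56)]
{'t': 1.1, 'joints': array([-1.20758817e+00,  4.90882196e-01,  1.55887126e+00, -5.23871855e-05,
        1.09173480e+00, -1.05616051e-01]), 'qvel': array([ 0.00058569, -0.00106671,  0.00037139, -0.00084795, -0.00015506,
        0.00113754]), 'tau': array([ 8.61873614e-04, -6.12470627e+01, -2.58428961e+01,  6.93727797e-02,
        4.46591503e-02,  1.56935619e-05]), 'eef_pos': array([ 282.40590643, -557.58202426,  214.68192077]), 'tcp_rot': array([3.14149374e+00, 5.72387369e-05, 4.68848351e-01]), 'ft_force': array([-0.00440009, -0.65637935, -0.12727369]), 'moment': array([ 0.00692197, -0.03002493,  0.02790258]), 'grip_force': 0.0, 'opening': 0.9996954565045347}
```

View pics/side0.png

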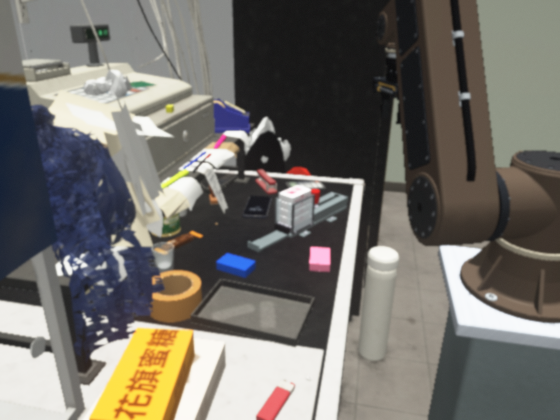

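View pics/top0.png

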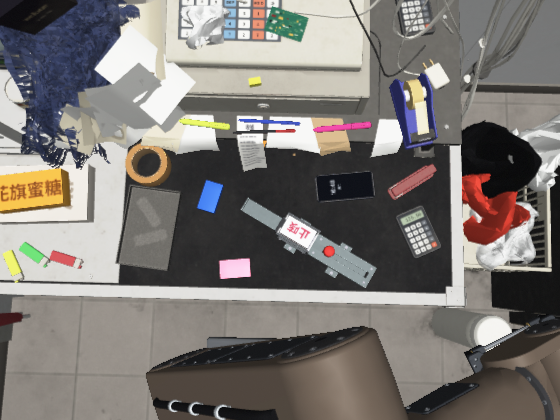

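The top view shows the knob at about (329,252), the magazine's top box at (299,231), the tongue's end near (245,203), the channel's end near (372,280) and the tray around (149,228). The blue (210,196) and pink (235,268) boxes are decoys. Enlarged crops come next for exact pixels.

```bash
cat > h.py <<'E'
from cell import env
import cv2,numpy as np
def ray(c,u,v):
    k=env.calibration(c);P=k["pose"];d=P[:3,:3]@np.linalg.solve(k["K"],[u,v,1.]);return P[:3,3],d
def onz(c,u,v,z):
    o,d=ray(c,u,v);return o+d*(z-o[2])/d[2]
def tri(a,b):
    A=np.zeros((3,3));B=np.zeros(3);L=[]
    for c,p in(("top",a),("side",b)):
        o,d=ray(c,*p);d=d/np.linalg.norm(d);M=np.eye(3)-np.outer(d,d);A+=M;B+=M@o;L.append((o,M))
    x=np.linalg.solve(A,B);return x,[np.linalg.norm(M@(x-o)) for o,M in L]
def proj(c,X):
    k=env.calibration(c);P=k["pose"];q=k["K"]@(P[:3,:3].T@(np.asarray(X,float)-P[:3,3]));return q[:2]/q[2]
def red(im,x0,y0,x1,y1):
    a=im[y0:y1,x0:x1].astype(int);m=((a[...,0]>130)&(a[...,1]<70)&(a[...,2]<70)).astype(np.uint8)
    n,l,s,ce=cv2.connectedComponentsWithStats(m);i=1+np.argmax(s[1:,4]);return ce[i]+[x0,y0],s[i]
E
python3 - <<'E'
from h import *
t=cv2.imread("pics/top0.png");s=cv2.imread("pics/side0.png")
f=lambda a,k:cv2.resize(a,None,fx=k,fy=k,interpolation=cv2.INTER_CUBIC)
cv2.imwrite("pics/ct.png",f(t[190:290,235:385],5)); cv2.imwrite("pics/cs.png",f(s[160:345,190:365],3.2)) 
print(red(t[:,:,::-1],315,240,345,262),red(s[:,:,::-1],306,180,330,215))
print(onz("top",245,203,12),onz("top",372,280,40),onz("top",299,231,110),onz("top",149,228,10))
E
```

```text
(array([328.12195122, 250.34146341]), array([ 9,  6, 10, 11, 41], dtype=int32)) (array([315.75675676, 191.97297297]), array([ 6,  9,  8,  8, 37], dtype=int32))
[589.80870798 -19.58996991  12.        ] [ 405.37779805 -335.90656418   40.        ] [ 513.46453836 -154.91755056  110.        ] [520.66382305 218.83374469  10.        ]
```

View pics/ct.png

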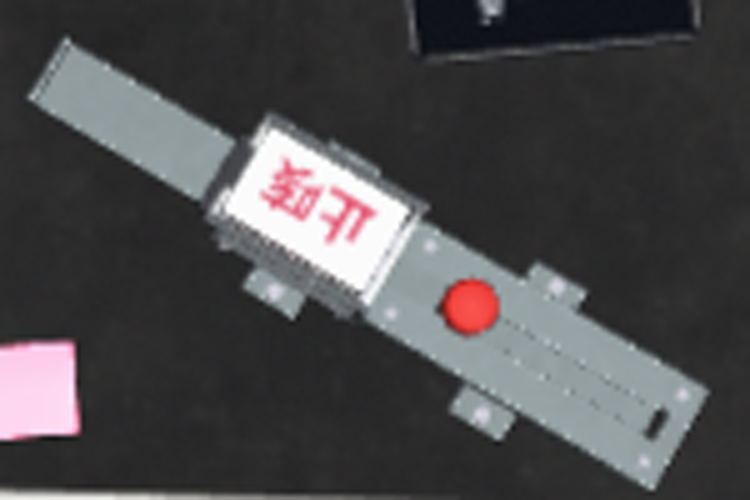

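View pics/cs.png

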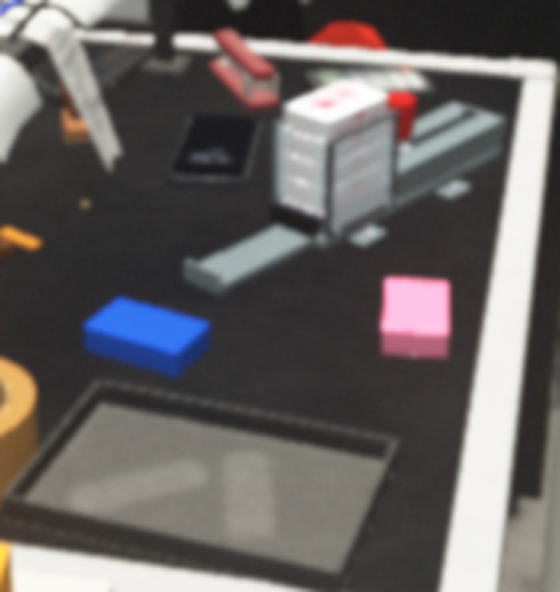

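The crops show the dispenser lying at a slant, with the knob at crop pixel (471,305), the box 4 top centred at (318,210), and clear end corners. I fit the pose from those, triangulate the heights, and measure the tray.

```bash
python3 - <<'E'
from h import *
from scipy.optimize import least_squares
T=lambda x,y:((x+.5)/5-.5+235,(y+.5)/5-.5+190)
S=lambda x,y:((x+.5)/3.2-.5+190,(y+.5)/3.2-.5+160)
F=[("top",T(66,38),(155,-18,21)),("top",T(30,97),(155,18,21)),("top",T(708,391),(-207,-28,40)),("top",T(655,488),(-207,28,40)),("top",T(471,302),(-85,0,90)),
("top",T(318,212),(0,0,110)),("side",S(187,262),(155,-18,21)),("side",S(222,272),(155,18,21)),("side",S(402,97),(-85,0,90)),("side",S(336,106),(0,0,110)),("side",S(503,120),(-207,28,40)),("side",S(457,102),(-207,-28,40))]
def w(p,l): c,s=np.cos(p[2]),np.sin(p[2]);return [p[0]+c*l[0]-s*l[1],p[1]+s*l[0]+c*l[1],l[2]]
def res(p): return np.array([proj(c,w(p,l))-m for c,m,l in F]).ravel()
# sign of y flipped check
for y0 in(1.05,):
    r=least_squares(res,[513,-155,y0],loss="soft_l1");print(r.x,r.cost);print(res(r.x).reshape(-1,2).round(1).tolist())
p=r.x;print("knob",w(p,(-85,0,70)),"land",w(p,(92,0,12)),"stop",w(p,(-182,0,70)))
print("tri knob top",tri(T(471,303),S(402,97)),"boxtop",tri(T(318,212),S(336,106)),"tongue end",tri(T(48,67.5),S(205,267)))
t=[(131,186),(180,190),(168,269),(118,264)];s=[S(5,500),S(100,382),S(398,438),S(342,578)]
im=cv2.imread("pics/top0.png")[178:278,108:190];cv2.imwrite("pics/tr.png",cv2.resize(im,None,fx=6,fy=6,interpolation=cv2.INTER_CUBIC))
for q in t:print("tray top",onz("top",*q,20).round(1))
for q in s:print("tray side",onz("side",*q,20).round(1))
E
```

```text
[ 512.81961518 -152.92278647    1.06055058] 3.9169313353573187
[[-0.1, -0.3], [-0.4, 0.1], [0.5, -0.5], [-0.2, 0.2], [0.4, 0.5], [-0.1, -0.7], [-0.2, -0.1], [-0.2, 1.6], [0.1, -0.4], [0.9, -1.6], [1.2, -0.2], [-0.6, 0.5]]
knob [np.float64(471.30632020708674), np.float64(-227.0958701311004), 70] land [np.float64(557.7516520988449), np.float64(-72.64133120742953), 12] stop [np.float64(423.93232476358077), np.float64(-311.74044795932684), 70]
tri knob top (array([ 471.74303685, -226.29890097,   89.24280103]), [np.float64(0.23520045096270695), np.float64(0.23520045096288153)]) boxtop (array([ 513.2676753 , -152.99795961,  105.43877273]), [np.float64(1.7710932099148828), np.float64(1.7710932099150516)]) tongue end (array([587.84354966, -18.48665737,  22.6089593 ]), [np.float64(0.1441982713563574), np.float64(0.14419827135654212)])
tray top [624.5 267.9  20. ]
tray top [617.5 144.2  20. ]
tray top [419.7 163.3  20. ]
tray top [428.9 287.   20. ]
tray side [628.6 273.9  20. ]
tray side [615.2 144.4  20. ]
tray side [419.2 163.5  20. ]
tray side [430.9 297.2  20. ]
```

Knob, landing and tongue heights agree with the given ones to within about 5 mm. First, I move above the knob and align the tool yaw to the dispenser (60.8°).

Call:
carry_out:
  series:
    - [0.38, 0.66, 0, 0.57]
    - [0.38, 0.66, 0, 0.57]
    - [0.38, 0.66, 0, 0.57]
    - [0.38, 0.66, 0, 0.57]
    - [0.38, 0.66, 0, 0.57]
  fingers: -1

```text
t: 1.6
eef_pos: [377.9, -391.3, 214.8]
tcp_rot: [3.141, 0.0, 0.769]
ft_force: [0.8, -0.4, 0.3]
opening: 1.001
grip_force: 0.0
```

Call:
carry_out:
  series:
    - [0.38, 0.66, 0, 0.57]
    - [0.38, 0.66, 0, 0.57]
    - [0.38, 0.66, 0, 0.57]
    - [0.38, 0.66, 0, 0.57]
    - [0.38, 0.66, 0, 0.57]

```text
t: 2.1
eef_pos: [473.0, -226.2, 214.8]
tcp_rot: [3.141, 0.0, 1.068]
ft_force: [0.3, -0.3, 0.0]
opening: 1.002
grip_force: 0.0
```

Call:
carry_out:
  series:
    - [0, 0, -0.5, 0]
    - [0, 0, -0.5, 0]
    - [0, 0, -0.3, 0]
    - [0, 0, 0, 0]
    - [0, 0, 0, 0]

```text
t: 2.6
eef_pos: [472.6, -227.7, 150.1]
tcp_rot: [3.141, 0.0, 1.066]
ft_force: [0.1, -0.5, -0.4]
opening: 1.006
grip_force: 0.0
```

Call:
carry_out:
  series:
    - [-0.02, 0.01, -0.5, -0.05]
    - [0, 0, -0.5, 0]
    - [0, 0, -0.5, 0]
    - [0, 0, -0.4, 0]
    - [0, 0, 0, 0]

```text
t: 3.1
eef_pos: [471.0, -227.0, 53.7]
tcp_rot: [-3.14, -0.0, 1.06]
ft_force: [-0.3, 0.2, 0.7]
opening: 1.002
grip_force: 0.0
```

Call:
carry_out:
  series:
    - [0, 0, 0, 0]
    - [0, 0, 0, 0]
    - [0, 0, 0, 0]
    - [0, 0, 0, 0]
    - [0, 0, 0, 0]
  fingers: 1

```text
t: 3.6
eef_pos: [471.6, -227.1, 55.1]
tcp_rot: [3.141, 0.0, 1.06]
ft_force: [-0.3, -0.4, 0.2]
opening: 0.634
grip_force: 0.0
```

Call:
carry_out:
  series:
    - [0, 0, 0, 0]
    - [0, 0, 0, 0]
    - [0, 0, 0, 0]
    - [0, 0, 0, 0]
    - [0, 0, 0, 0]

```text
t: 4.1
eef_pos: [472.9, -228.0, 54.7]
tcp_rot: [3.138, 0.0, 1.06]
ft_force: [6.7, -3.4, -5.1]
opening: 0.276
grip_force: 30.0
```

Call:
carry_out:
  series:
    - [-0.09, -0.16, 0, 0]
    - [-0.09, -0.16, 0, 0]
    - [-0.09, -0.16, 0, 0]
    - [-0.09, -0.16, 0, 0]
    - [-0.09, -0.16, 0, 0]

```text
t: 4.6
eef_pos: [450.6, -267.7, 54.7]
tcp_rot: [3.138, -0.001, 1.06]
ft_force: [14.1, 3.8, -5.2]
opening: 0.278
grip_force: 30.0
```

Call:
carry_out:
  series:
    - [-0.09, -0.16, 0, 0]
    - [-0.09, -0.16, 0, 0]
    - [-0.09, -0.16, 0, 0]
    - [-0.09, -0.16, 0, 0]
    - [-0.09, -0.16, 0, 0]

```text
t: 5.1
eef_pos: [428.2, -307.6, 54.7]
tcp_rot: [3.138, -0.0, 1.06]
ft_force: [15.4, 3.4, -5.8]
opening: 0.278
grip_force: 30.0
```

Call:
carry_out:
  series:
    - [-0.03, -0.05, 0, 0]
    - [-0.02, -0.04, 0, 0]
    - [-0.01, -0.02, 0, 0]
    - [0, 0, 0, 0]
    - [0, 0, 0, 0]

```text
t: 5.6
eef_pos: [425.4, -312.7, 54.7]
tcp_rot: [3.138, -0.001, 1.06]
ft_force: [14.7, 4.6, -5.9]
opening: 0.276
grip_force: 30.0
```

Call:
carry_out:
  series:
    - [-0.01, -0.02, 0, 0]
    - [-0.01, -0.02, 0, 0]
    - [0, 0, 0, 0]
    - [0, 0, 0, 0]
    - [0, 0, 0, 0]

```text
t: 6.1
eef_pos: [425.2, -312.9, 54.6]
tcp_rot: [3.139, -0.003, 1.06]
ft_force: [25.2, 18.0, -4.1]
opening: 0.277
grip_force: 30.0
```

```bash
python3 - <<'E'
from h import *
s=env.read_camera("side");t=env.read_camera("top")
f=lambda a,k:cv2.resize(a,None,fx=k,fy=k,interpolation=cv2.INTER_CUBIC)
a=f(s[160:260,230:380,::-1],4);b=f(t[180:300,235:385,::-1],4)[:400]
cv2.imwrite("pics/p1.png",np.hstack([a[:400,:400],b[:400,:400]]))
print(env.state()["ft_force"],env.state()["eef_pos"])
E
```

```text
[25.08465833 18.42800565 -4.516242  ] [ 425.15020768 -312.94168338   54.61570105]
```

View pics/p1.png

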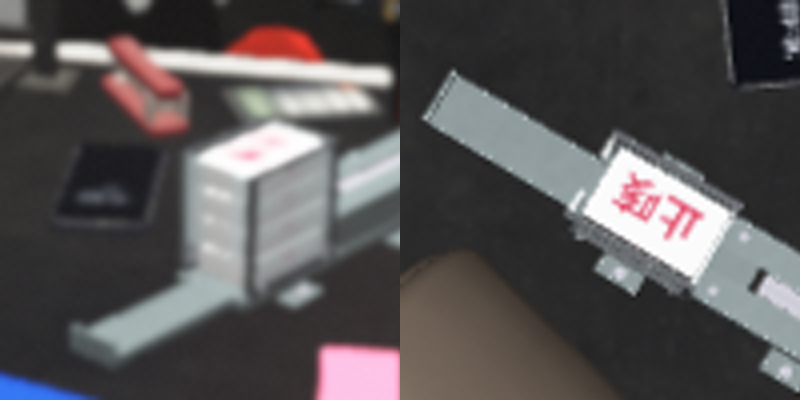

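The slide is at its stop: force rose to 28 N with no further travel. The stack has dropped: in the picture the top box is now nearly flush with the walls and the gap at the bottom is filled. Now I release.

Call:
carry_out:
  series:
    - [0, 0, 0, 0]
    - [0, 0, 0, 0]
    - [0, 0, 0, 0]
    - [0, 0, 0, 0]
    - [0, 0, 0, 0]
  fingers: -1

```text
t: 6.7
eef_pos: [422.2, -314.7, 54.7]
tcp_rot: [-3.142, 0.0, 1.06]
ft_force: [0.2, -0.0, 0.2]
opening: 0.64
grip_force: 0.0
```

Call:
carry_out:
  series:
    - [0, 0, 0, 0]
    - [0, 0, 0, 0]
    - [0, 0, 0, 0]
    - [0, 0, 0, 0]
    - [0, 0, 0, 0]

```text
t: 7.2
eef_pos: [422.4, -314.6, 54.7]
tcp_rot: [3.141, 0.0, 1.061]
ft_force: [-0.9, -0.5, 0.6]
opening: 0.992
grip_force: 0.0
```

Call:
carry_out:
  series:
    - [0, 0, 0.4, 0]
    - [0, 0, 0.7, 0]
    - [0, 0, 0.8, 0]
    - [0, 0, 0.8, 0]
    - [0, 0, 0.5, 0]

```text
t: 7.7
eef_pos: [422.7, -314.8, 217.5]
tcp_rot: [3.139, 0.001, 1.061]
ft_force: [-0.3, -0.2, -0.4]
opening: 1.0
grip_force: 0.0
```

```bash
python3 - <<'E'
from h import *
s=env.read_camera("side");t=env.read_camera("top")
f=lambda a,k:cv2.resize(a,None,fx=k,fy=k,interpolation=cv2.INTER_CUBIC)
a=f(s[170:260,240:340,::-1],4);b=f(t[190:280,240:340,::-1],4)
cv2.imwrite("pics/p2.png",np.hstack([a,b]))
print(env.state()["ft_force"],env.state()["eef_pos"],env.state()["t"])
E
```

```text
[ 0.39688621  0.25624379 -0.95133774] [ 423.30772868 -315.32872505  218.06072961] 7.8
```

View pics/p2.png

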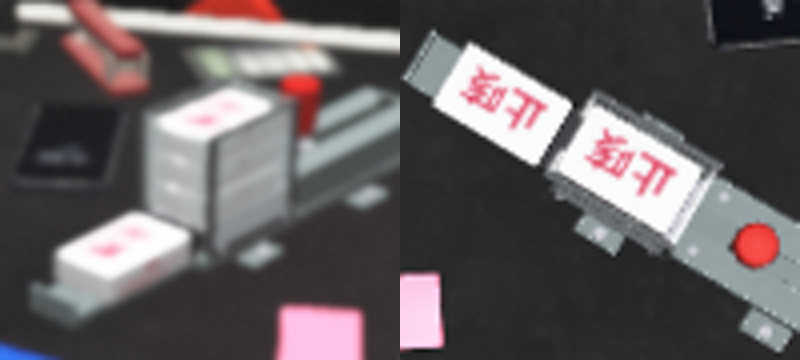

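The box lies on the landing: its centre is at about (265.6,216) in the top view and (271,230) in the side view. The knob is back at (329,251), its original pixel, so the slide is home.

```bash
python3 - <<'E'
from h import *
t=cv2.imread("pics/p2.png")
m=(t[:,400:].min(2)>185).astype(np.uint8);m[:,172:]=0
c=max(cv2.findContours(cv2.morphologyEx(m,cv2.MORPH_CLOSE,np.ones((15,15))),0,1)[0],key=cv2.contourArea)
r=cv2.minAreaRect(c);print(r)
px=[240+(r[0][0]+.5)/4-.5,190+(r[0][1]+.5)/4-.5];print(px,onz("top",*px,32),tri(px,(240+125/4-.4,170+241/4-.4)))
b=cv2.boxPoints(r);print([onz("top",240+x/4-.4,190+y/4-.4,32).round(1).tolist() for x,y in b])
print(proj("top",(557.75,-72.6,32)),proj("side",(557.75,-72.6,32)))
E
```

```text
((117.2826919555664, 113.06414794921875), (158.513427734375, 72.92898559570312), 30.529706954956055)
[268.9456729888916, 217.8910369873047] [551.25084315 -81.75665917  32.        ] (array([555.76302359, -81.0034495 ,  30.35779726]), [np.float64(4.347762754150866), np.float64(4.347762754150884)])
[[555.5, -27.8, 32.0], [595.3, -49.5, 32.0], [547.2, -135.5, 32.0], [507.7, -113.6, 32.0]]
[265.3262565  215.19050571] [271.06981926 230.89558974]
```

Box 1 sits where it should on the landing. I move over it, aiming 3 mm towards the delivery end to clear the magazine.

Call:
carry_out:
  series:
    - [0.27, 0.49, 0, 0]
    - [0.27, 0.49, 0, 0]
    - [0.27, 0.49, 0, 0]
    - [0.27, 0.49, 0, 0]
    - [0.27, 0.49, 0, 0]

```text
t: 8.3
eef_pos: [490.0, -190.9, 213.7]
tcp_rot: [-3.14, 0.0, 1.06]
ft_force: [0.4, -0.8, 0.2]
opening: 0.999
grip_force: 0.0
```

Call:
carry_out:
  series:
    - [0.27, 0.49, 0, 0]
    - [0.27, 0.49, 0, 0]
    - [0.27, 0.49, 0, 0]
    - [0.27, 0.49, 0, 0]
    - [0.27, 0.49, 0, 0]

```text
t: 8.8
eef_pos: [557.5, -68.4, 213.6]
tcp_rot: [-3.14, 0.0, 1.061]
ft_force: [-0.9, 0.0, 0.0]
opening: 0.999
grip_force: 0.0
```

Call:
carry_out:
  series:
    - [0, 0, -0.5, 0]
    - [0, 0, -0.6, 0]
    - [0, 0, -0.6, 0]
    - [0, 0, -0.3, 0]
    - [0, 0, 0, 0]

```text
t: 9.3
eef_pos: [556.0, -69.2, 111.9]
tcp_rot: [-3.137, 0.001, 1.06]
ft_force: [-0.3, -0.3, 1.0]
opening: 1.004
grip_force: 0.0
```

Call:
carry_out:
  series:
    - [0.05, -0.02, -0.6, 0]
    - [0, 0, -0.6, 0]
    - [0, 0, -0.5, 0]
    - [0, 0, -0.25, 0]
    - [0, 0, 0, 0]

```text
t: 9.8
eef_pos: [559.5, -70.5, 16.3]
tcp_rot: [-3.14, 0.001, 1.06]
ft_force: [0.3, -0.0, 0.3]
opening: 0.999
grip_force: 0.0
```

Call:
carry_out:
  series:
    - [0, 0, 0, 0]
    - [0, 0, 0, 0]
    - [0, 0, 0, 0]
    - [0, 0, 0, 0]
    - [0, 0, 0, 0]
  fingers: 1

```text
t: 10.3
eef_pos: [560.0, -70.6, 17.6]
tcp_rot: [3.141, -0.0, 1.06]
ft_force: [-0.4, 0.9, -0.9]
opening: 0.632
grip_force: 0.0
```

Call:
carry_out:
  series:
    - [0, 0, 0, 0]
    - [0, 0, 0, 0]
    - [0, 0, 0, 0]
    - [0, 0, 0, 0]
    - [0, 0, 0, 0]

```text
t: 10.8
eef_pos: [559.9, -70.6, 17.2]
tcp_rot: [3.141, -0.0, 1.06]
ft_force: [0.3, -0.3, 1.6]
opening: 0.474
grip_force: 30.0
```

Call:
carry_out:
  series:
    - [0, 0, 0.2, 0]
    - [0, 0, 0.5, 0]
    - [0, 0, 0.6, 0]
    - [0, 0, 0.6, 0]
    - [0, 0, 0.3, 0]

```text
t: 11.3
eef_pos: [560.5, -70.6, 130.2]
tcp_rot: [3.139, -0.001, 1.061]
ft_force: [0.2, -0.5, -0.4]
opening: 0.47
grip_force: 30.0
```

Call:
carry_out:
  series:
    - [-0.07, 0.5, 0, 0.4]
    - [-0.07, 0.58, 0, 0.4]
    - [-0.07, 0.58, 0, 0.4]
    - [-0.07, 0.58, 0, 0.4]
    - [-0.07, 0.58, 0, 0.4]

```text
t: 11.8
eef_pos: [542.1, 71.5, 127.8]
tcp_rot: [3.141, -0.0, 1.271]
ft_force: [1.2, -0.4, -0.2]
opening: 0.47
grip_force: 30.0
```

Call:
carry_out:
  series:
    - [-0.08, 0.58, 0, 0.4]
    - [-0.08, 0.58, 0, 0.4]
    - [-0.08, 0.58, 0, 0.4]
    - [-0.08, 0.58, 0, 0.4]
    - [-0.08, 0.58, 0, 0.4]

```text
t: 12.3
eef_pos: [522.0, 216.6, 127.8]
tcp_rot: [3.141, -0.0, 1.481]
ft_force: [0.4, 0.7, 0.4]
opening: 0.472
grip_force: 30.0
```

Call:
carry_out:
  series:
    - [0, 0, -0.4, 0]
    - [0, 0, -0.4, 0]
    - [0, 0, -0.2, 0]
    - [0, 0, 0, 0]
    - [0, 0, 0, 0]

```text
t: 12.8
eef_pos: [522.7, 215.3, 77.8]
tcp_rot: [3.141, -0.0, 1.479]
ft_force: [0.4, 0.1, 0.4]
opening: 0.474
grip_force: 30.0
```

```bash
python3 - <<'E'
from h import *
s=env.read_camera("side")
f=lambda a,k:cv2.resize(a,None,fx=k,fy=k,interpolation=cv2.INTER_CUBIC)
cv2.imwrite("pics/p3.png",f(s[170:350,170:370,::-1],3)); print(env.state())
E
```

```text
{'t': 12.85, 'joints': array([ 2.73917424e-01,  5.81573133e-01,  1.83895642e+00, -1.98348623e-05,
        7.20001091e-01,  3.65761465e-01]), 'qvel': array([-2.48160769e-06, -3.72973142e-03, -3.26187213e-04,  1.07463166e-03,
       -3.34975724e-03, -3.56341752e-04]), 'tau': array([ 7.12017179e-02, -5.85923803e+01, -1.77560967e+01,  5.92536083e-02,
        8.76284321e-03, -2.38780858e-04]), 'eef_pos': array([522.84107915, 215.35629087,  78.00615618]), 'tcp_rot': array([ 3.14059622e+00, -3.67608680e-04,  1.47896737e+00]), 'ft_force': array([-0.12985356, -0.00599053, -0.39569786]), 'moment': array([-0.01672643, -0.070861  , -0.01321891]), 'grip_force': 29.999848902225494, 'opening': 0.47403806921262087}
```

View pics/p3.png

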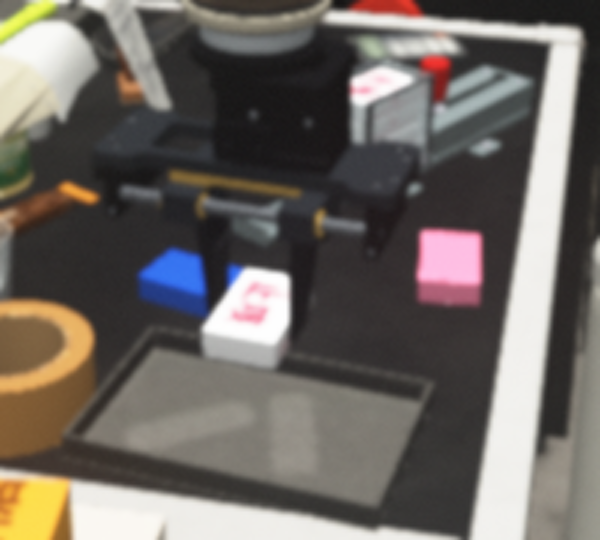

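The box is held level above the tray's centre, at about (245,315) in the crop, with the gripper clear of the tape roll. I lower it gently.

Call:
carry_out:
  series:
    - [0, 0.02, -0.4, 0]
    - [0, 0, -0.4, 0]
    - [0, 0, -0.3, 0]
    - [0, 0, -0.16, 0]
    - [0, 0, 0, 0]

```text
t: 13.35
eef_pos: [522.4, 216.3, 14.0]
tcp_rot: [-3.141, 0.0, 1.479]
ft_force: [-0.3, 0.2, -0.4]
opening: 0.469
grip_force: 30.0
```

Call:
carry_out:
  series:
    - [0, 0, -0.06, 0]
    - [0, 0, -0.04, 0]
    - [0, 0, 0, 0]
    - [0, 0, 0, 0]
    - [0, 0, 0, 0]

```text
t: 13.85
eef_pos: [522.5, 216.4, 9.4]
tcp_rot: [3.141, -0.0, 1.479]
ft_force: [0.2, -0.6, -0.8]
opening: 0.473
grip_force: 30.0
```

Call:
carry_out:
  series:
    - [0, 0, -0.02, 0]
    - [0, 0, 0, 0]
    - [0, 0, 0, 0]
    - [0, 0, 0, 0]
    - [0, 0, 0, 0]

```text
t: 14.35
eef_pos: [522.5, 216.5, 8.2]
tcp_rot: [3.141, -0.0, 1.479]
ft_force: [-0.4, 0.2, 0.9]
opening: 0.472
grip_force: 30.0
```

Call:
carry_out:
  series:
    - [0, 0, 0, 0]
    - [0, 0, 0, 0]
    - [0, 0, 0, 0]
    - [0, 0, 0, 0]
    - [0, 0, 0, 0]
  fingers: -0.4

```text
t: 14.85
eef_pos: [522.4, 216.4, 8.1]
tcp_rot: [3.142, 0.0, 1.479]
ft_force: [-0.2, -0.5, -0.6]
opening: 0.697
grip_force: 0.0
```

Call:
carry_out:
  series:
    - [0, 0, 0.2, 0]
    - [0, 0, 0.5, 0]
    - [0, 0, 0.7, 0]
    - [0, 0, 0.8, 0]
    - [0, 0, 0.5, 0]

```text
t: 15.35
eef_pos: [522.8, 216.6, 146.6]
tcp_rot: [3.139, -0.001, 1.479]
ft_force: [0.3, -0.2, -0.6]
opening: 0.7
grip_force: 0.0
```

Call:
carry_out:
  series:
    - [0, -0.6, 0, 0]
    - [0, -0.6, 0, 0]
    - [0, -0.6, 0, 0]
    - [0, -0.6, 0, 0]
    - [0, -0.5, 0, 0]

```text
t: 15.85
eef_pos: [522.2, 70.0, 144.0]
tcp_rot: [3.141, 0.0, 1.479]
ft_force: [0.6, 0.1, 0.2]
opening: 0.704
grip_force: 0.0
```

```bash
python3 - <<'E'
from h import *
s=env.read_camera("side");t=env.read_camera("top")
f=lambda a,k:cv2.resize(a,None,fx=k,fy=k,interpolation=cv2.INTER_CUBIC)
cv2.imwrite("pics/p4.png",np.hstack([f(s[170:350,170:370,::-1],2),f(t[140:320,100:300,::-1],2)])); print(env.state()["eef_pos"],env.state()["t"])
E
```

```text
[522.45327522  69.22911952 143.9390961 ] 15.95
```

View pics/p4.png

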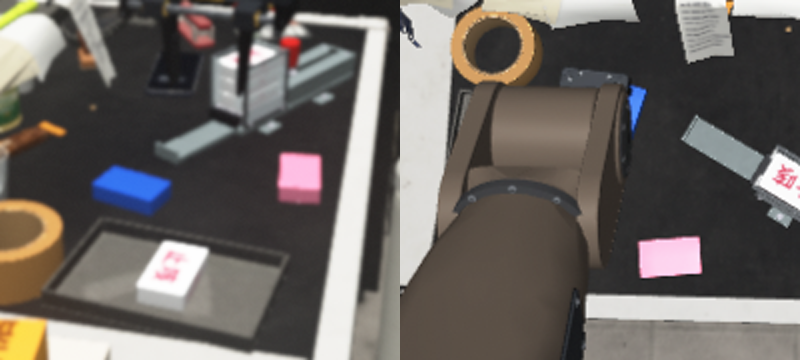

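The box lies flat in the middle of the tray, at about (172,272) in the side crop. The other three boxes are still in the magazine, the knob is home, and the arm is clear.

```bash
python3 -c "from cell import env; print(env.job_done())"
```

```text
the job is handed in; nothing more can be done
None
```

The job is handed in at about 16 s of the 48 s allowed: one box was dispensed and lies flat in the change tray, the slide is home, the other three boxes are still in the magazine, and the arm touched nothing else.

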